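# Emboss the card, then hold the press's clamp flap open

## Robot

A 7-joint arm with a two-finger parallel gripper is mounted at the origin on the work surface. World frame = base frame: x ahead of the robot, y to its left, z up, the work surface at z = 0. Lengths are in m, angles in degrees, forces in N, time in s.
With the tool pointing down it reaches from about 0.35 to 0.9 m from the base axis. Payload 7.2 kg.
Tool frame: the origin (TCP) lies midway between the tips of the shut fingers; the grasp point (between the pads) lies 19 mm behind it; z points along the fingers, y is the line along which they close (so a half turn about z gives the same grasp; the last joint's range is limited). The gripper opens to 88 mm and grips with 3 to 60 N. Pads are 20 mm wide; open, the fingers measure 115 mm over their backs; the gripper's body (75 mm by 178 mm) begins 61 mm behind the grasp point.
Start: joints at [68.056, 23.554, -0.728, 91.456, 0.321, 64.991, -4.71], TCP at [0.194, -0.594, 0.223] pointing down, gripper open.
Joint ranges: [-169.25, 169.25], [-16.82, 113.86], [-84.01, 82.57], [7.8, 145.47], [-59.2, 239.2], [7.22, 106.19], [-163.78, 163.78]. Speed limits (degrees/s): [136.94, 136.94, 172.46, 172.46, 180, 180, 180].

## Interface

Orientations are given as [roll, pitch, yaw] about the fixed x, y, z axes, in that order (R = Rz(yaw) Ry(pitch) Rx(roll)).
In Python, from plant import bot gives the robot as it stands.
- The arm moves only by the tool servo_tool, never from a script. Its argument "moves" is a list of rows, each an object with "delta_pos": the shift along the tool's x, y, z in units of 2 cm (1.0 is 2 cm), a list of three; "rot": the turn, a rotation vector about the tool's x, y, z in units of 8 degrees (1.0 is 8 degrees), a list of three. In form: [{"delta_pos": [x, y, z], "rot": [rx, ry, rz]}, ...]. A call has 1 to 12 rows; each row shifts and turns the commanded pose from where the row before left it, along the tool's axes as they then stand; what a row does not reach is not made up. A row lasts 1/10 s, in which the tool goes at most 50 mm and 8.59 degrees, less where a joint would pass 70% of its speed; a pose out of reach is approached as far as the arm can. A call with a number of a shift or a turn outside -1 to 1 is refused whole. A call with a gripper value outside its range is refused whole. "gripper" is the closure, from -1 (fully open) to 1 (shut), set as the call begins (left out, the last holds). The fingers move at their own pace and stop on an object; "force" is the grip in N (left out, the last holds). Time passes only in rows, so rows that do not move let the fingers close. It gives the time, the measured TCP pose, the force, the opening and the grip force at its end, in the units of the state.
- bot.sense(): the state, without advancing time (a new reading comes with each control period).
- bot.get_image(name): name is "scene" or "top" or "wrist"; returns the picture (400x640x3 uint8, red, green, blue); there is no depth.
- bot.calibration(name): a dict with "fx", "fy", "cx", "cy" (pixels), "xyz" and "orientation" of the camera in the world; the wrist camera has in their place "mount" (4x4, takes a point from camera to tool coordinates, whose origin is the TCP and whose axes are the flange's). Camera axes: x right, y up, looking along -z (the intrinsics and any distortion apply to the point x, -y, -z); pixel columns grow to the right and rows downward; lengths in m; the calibration is good to about 2 mm. A picture is of the moment at which its call begins: read the wrist's pose just before it. calibration takes no time and is no camera call.
- bot.job_done(): hands the job in; it is judged then, once.
The state is a dict: "t": time; "joints": joint angles; "qvel": joint speeds; "joint_efforts": joint torques, N m; "eef_pos": TCP position; "ee_rot": TCP orientation; "force": force on the tool from outside, world axes, zero at the start; "torque": the same for the moment, N m; "width": opening from 0.0 (shut) to 1.0 (fully open); "gripper_force": force on a finger pad.
Only numpy, scipy, OpenCV 4.12 (cv2) and the standard library are available. Lean on these libraries where they do the work, as an engineer would, in place of code of your own. Each camera call takes 0.05 s, during which the arm holds its last target. There are 200 camera calls.

## Task

On the print finishing bench, knock the sprung plunger of the card embossing press all the way down with the mallet, then put the mallet back down on the bench, clear of the press, without dropping or throwing it, and let go of it. Only then lift the press's hinged clamp flap, which falls shut by itself, by its bar handle and finish while still holding it steadily open at 45 degrees with the fingers, so that a colleague can take the card out. Leave the bottle, the tin and the roll of tape where they are.

Things in the scene. Friction and masses are not known exactly. Their poses are not given: they have to be found in the camera images.
- press: Embossing press, fixed: grey base 220 (x) by 280 (y) by 30 mm thick; white card stack 8 mm high under an aluminium frame flap (centre y = -0.04); round grey boss 52 mm across, top at z = 0.075, holding the plunger (x = 0, y = 0.09). Origin: centre of the base's underside, on the bench; x points away from the robot to the hinge side, y to the plunger side, z up. Yaw varies by 0.3 either way.
- plunger_top (a point): Centre of the flat top of the plunger, a round steel cap 34 mm across and 10 mm thick that stands above the boss, its top 102 mm above the bench. It moves straight down by 12 mm to its stop against a spring (2 N at the start, 4.1 N at the bottom) and springs back up.
- plunger (a joint): How far the plunger is pushed down, in m: 0 = up, 0.012 = fully down.
- flap (a joint): Opening angle of the clamp flap, rad: 0 = shut (level, on the card), 0.785 = 45 degrees, range 0 to 1.6. The hinge axis runs along the press's y at the flap's far (+x) edge; the near edge with the handle goes up. Open aluminium frame about 150 by 150 mm, 4 mm thick, about 0.35 kg; it falls shut when let go.
- flap_hinge (a point): Point on the flap's hinge axis, at the middle of the flap's width, 42.5 mm above the bench; in the press frame at x = 0.085, y = -0.04. Its axes are those of the press: the hinge axis is its y.
- flap_handle (a point): Middle of the flap's bar handle: steel bar 10 mm thick, 120 mm long, along press y, on an arm at each end, 45 mm before the flap's near edge. Shut, it is 205 mm from the hinge axis along press -x and 23 mm above it: 65.5 mm above the bench. It turns with the flap. Pinch it from above with the fingers closing along press x; the bar can turn between the fingers as the flap rises.
- mallet: Mallet standing on a flat face of its head, handle level. White plastic head: upright cylinder 56 mm across, 74 mm high. Pale wooden handle 22 mm wide (y), 26 mm high, along its -x to 165 mm from the head's axis, centre line 37 mm above the bench. About 0.38 kg, balanced within the head's outline. Origin: centre of the head's underside, the striking face; z up.
- mallet_grip (a point): Point on the handle's centre line, 78 mm from the head's axis along the mallet's -x and 37 mm above the lower striking face: a good place to pinch the handle from above, with the fingers closing along the mallet's y. Axes as the mallet's.
- bottle: Bystander: pale see-through plastic bottle with a white cap, 68 mm across, 190 mm high. Origin: centre of its underside. Not to be disturbed.
- tin: Bystander: ink tin with a paper label, 80 mm across, 85 mm high. Origin: centre of its underside. Not to be disturbed.
- tape: Bystander: roll of brown tape lying flat, 100 mm across, 48 mm high. Origin: centre of its underside. Not to be disturbed.
Mind the look-alikes: they are no part of the job. Leave any pink or yellow look-alike of the mallet alone.

How it is judged (in metres and radians):
On the way, in this order (a step that is already met when the one before it is completed fails the run):
1. the plunger is knocked all the way down (at least 10.5 of 12 mm) by the mallet held in the fingers, with the flap still shut (value of joint plunger above 0.0105 m and contact force between mallet and plunger above 1 N and contact force between the fingers and mallet above 1 N and value of joint flap below 0.08 rad).
2. the mallet lies or stands at rest on the bench, let go, clear of the press, with the flap still shut and the plunger up (height (world z) of mallet below 0.05 m and height (world z) of mallet_grip below 0.06 m and linear speed of mallet below 0.03 m/s and contact force between mallet and the arm below 0.1 N and contact force between mallet and press below 0.1 N and value of joint flap below 0.08 rad and value of joint plunger below 0.003 m), for 0.2 s.
At the end, for the whole second after the job is handed in: The fingers are holding the clamp flap still at 45 degrees, within 7 degrees, with nothing else carrying it; the plunger is up again; the mallet is at rest on the bench, let go and clear of the press; bottle, tin and tape are within 30 mm of where they stood (value of joint flap between 0.665 and 0.905 rad and velocity of joint flap between -0.1 and 0.1 rad/s and contact force between the fingers and flap above 0.5 N and value of joint plunger below 0.003 m and height (world z) of mallet below 0.05 m and height (world z) of mallet_grip below 0.06 m and linear speed of mallet below 0.03 m/s and contact force between mallet and the arm below 0.1 N and contact force between mallet and press below 0.1 N and contact force between each of mallet, bottle, tin, tape and flap below 0.1 N and distance of each of bottle, tin, tape from where it was at the start of the episode below 0.03 m); the arm keeps its last pose, push and grip.
It fails at once if the mallet is dropped or thrown (faster than 1.5 m/s) (linear speed of mallet above 1.5 m/s).
It fails at once if the bottle is moved by more than 30 mm or tipped (distance of bottle from where it was at the start of the episode above 0.03 m or angle between bottle's own z axis and vertical above 0.35 rad).
It fails at once if the tin is moved by more than 30 mm or tipped (distance of tin from where it was at the start of the episode above 0.03 m or angle between tin's own z axis and vertical above 0.35 rad).
It fails at once if the tape is moved by more than 30 mm or tipped (distance of tape from where it was at the start of the episode above 0.03 m or angle between tape's own z axis and vertical above 0.35 rad).
It also fails if it takes over 59 s, if anything falls off the work surface, if the arm or the gripper's body presses on something with over 40 N, if the wrist force passes 120 N, or if a joint passes its speed limit or range.

## Working session

There is one attempt and no reset: what is moved stays moved. The work goes in short steps, Python scripts to look and compute and a tool call to move; the robot and the scene stay as the last step left them, time stands still between calls to the robot, and variables do not carry over. Pictures are saved under pics/ and viewed, at most 11 in all, crops included, and the job is handed in when it is done.

Besides the shell and the picture viewer there is one more tool, called in YAML: its name, and indented under it one key for each argument. servo_tool: Moves the arm, as the interface text tells. Shifts and turns lie within -1 to 1; 1 stands for 2 cm of shift or 8 degrees of turn. Its arguments: {"type":"object","properties":{"moves":{"type":"array"},"gripper":{"type":"number"},"force":{"type":"number"}},"required":["moves"]}

```bash
mkdir -p pics; cat > h.py <<'E'
import numpy as np, cv2
from scipy.spatial.transform import Rotation as R
from plant import bot
def ray(name,u,v):
    c=bot.calibration(name)
    k=np.array([[c['fx'],0,c['cx']],[0,c['fy'],c['cy']],[0,0,1]])
    d=np.array(c.get('distortion',np.zeros(5)),float) if c.get('distortion') is not None else np.zeros(5)
    p=cv2.undistortPoints(np.array([[[u,v]]],float),k,d)[0,0]
    return np.array([p[0],-p[1],-1.]),c
def world(name,u,v,z):
    r,c=ray(name,u,v); o=c['orientation']
    M=R.from_euler('xyz',o,degrees=True).as_matrix() if np.size(o)==3 else np.array(o)
    d=M@r; x=np.array(c['xyz']); return x+d*(z-x[2])/d[2]
E
python3 - <<'E'
from h import *
for n in('scene','top','wrist'):
    print(n,bot.calibration(n)); cv2.imwrite(f'pics/{n}0.png',bot.get_image(n)[:,:,::-1])
print(bot.sense())
E
```

```text
scene {'fx': 503.7273893697096, 'fy': 503.7273893697096, 'cx': 318.03612323129795, 'cy': 192.64849640355666, 'xyz': array([ 1.29266701, -0.73264511,  1.30875123]), 'orientation': array([40.67375074,  0.80743794, 43.15761942])}
top {'fx': 395.40008131257906, 'fy': 395.40008131257906, 'cx': 317.67126988837975, 'cy': 204.82435793541833, 'xyz': array([3.57535928e-01, 2.50948879e-04, 1.22328940e+00]), 'orientation': array([ 10.52537052,   0.78715486, -90.38894234])}
wrist {'fx': 346.9413771308945, 'fy': 346.9413771308945, 'cx': 324.81385571147223, 'cy': 194.17406278599782, 'mount': array([[-1.97237944e-04,  9.61660884e-01,  2.74241327e-01,
         7.49736967e-02],
       [ 9.99999100e-01,  5.53534105e-04, -1.22182289e-03,
         7.85477170e-04],
       [-1.32678121e-03,  2.74240839e-01, -9.61660128e-01,
        -1.62783040e-01],
       [ 0.00000000e+00,  0.00000000e+00,  0.00000000e+00,
         1.00000000e+00]])}
{'t': 0.15, 'joints': array([68.05476986, 23.58993833, -0.72852447, 91.49061115,  0.31850195,
       64.99064   , -4.70827234]), 'qvel': array([ 0.02009141, -0.10012102,  0.10344286, -0.24704673, -0.01419835,
        0.06688095, -0.05453319]), 'joint_efforts': array([ 1.60985430e-03, -5.88328528e+01,  6.42285571e-01, -2.91288972e+01,
       -5.38276846e-02,  1.56911672e-02,  7.75635181e-05]), 'eef_pos': array([ 0.19339448, -0.59393378,  0.22201466]), 'ee_rot': array([-1.79930838e+02,  2.62142191e-03,  1.80396122e+01]), 'force': array([0.69963041, 0.11808128, 0.54662384]), 'torque': array([ 0.04037346, -0.02393423, -0.05274329]), 'gripper_force': 0.0, 'width': 0.9991933207981814}
```

View pics/top0.png

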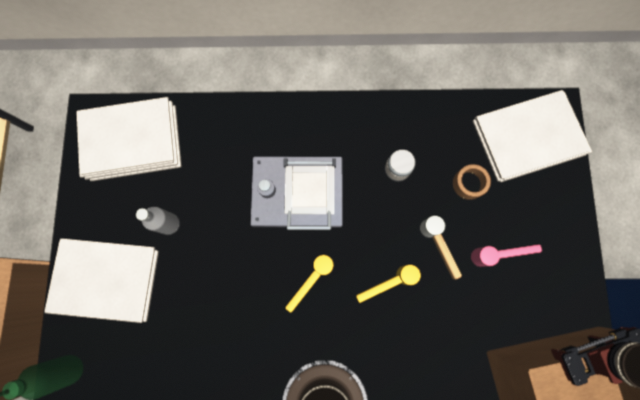

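View pics/scene0.png

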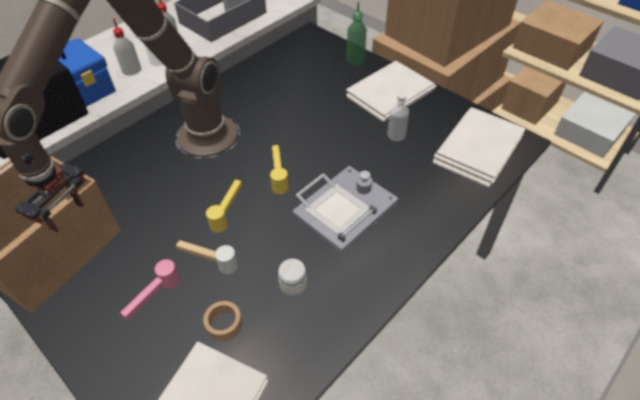

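The top view shows the press at (297,192), with its plunger at (266,187). The white mallet head is at (434,226) and its handle ends at (458,276). The tin is at (401,165) and the tape at (472,182). I'll enlarge both areas to read positions more closely.

```bash
python3 - <<'E'
import cv2,numpy as np
t=cv2.imread('pics/top0.png')
a=cv2.resize(t[145:240,240:355],None,fx=5,fy=5,interpolation=cv2.INTER_CUBIC)
b=cv2.resize(t[200:290,405:485],None,fx=5,fy=5,interpolation=cv2.INTER_CUBIC)
a=a[:,:];o=np.zeros((475,400+400,3),np.uint8)
cv2.imwrite('pics/a.png',a);cv2.imwrite('pics/b.png',b)
E
```

```text
(no output)
```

View pics/a.png

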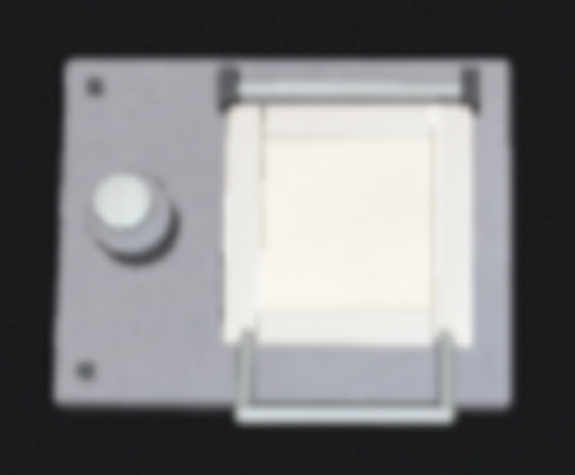

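View pics/b.png

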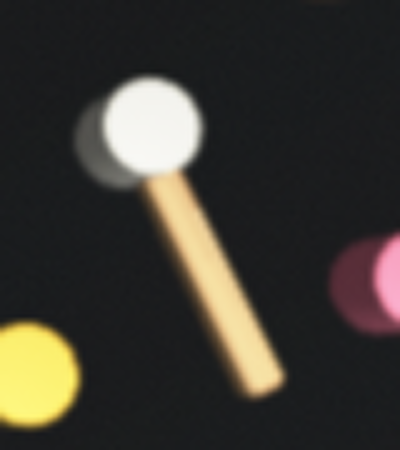

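In the crops (5× scale), the base corners are at (66,60), (511,60), (511,408) and (54,407). The plunger top is at (122,200) and the handle bar runs from (236,414) to (455,414). The mallet head's top is at (153,127), and its handle runs from (167,180) to (262,386).

```bash
python3 - <<'E'
from h import *
A=lambda u,v,z:world('top',240+(u+.5)/5-.5,145+(v+.5)/5-.5,z)
B=lambda u,v,z:world('top',405+(u+.5)/5-.5,200+(v+.5)/5-.5,z)
c=np.array([A(66,60,.03),A(511,60,.03),A(511,408,.03),A(54,407,.03)])
m=np.array([[.11,.14],[.11,-.14],[-.11,-.14],[-.11,.14]])
z=(c[:,0]+1j*c[:,1]);w=m[:,0]+1j*m[:,1]
s=np.sum((z-z.mean())*np.conj(w)); print('yaw,scale',np.degrees(np.angle(s)),abs(s)/np.sum(abs(w)**2),z.mean())
y=np.angle(s); M=np.array([[np.cos(y),-np.sin(y)],[np.sin(y),np.cos(y)]]);o=c.mean(0)[:2]
print('plunger pred',o+M@[0,.09],'meas',A(122,200,.102))
print('handle pred',o+M@[-.12,-.04],'meas',A(345.5,414,.0705)); print('hinge',o+M@[.085,-.04])
h=B(153,127,.074);e=B(262,386,.05);k=B(167,180,.05);print('head',h,'end',e,'k',k)
d=(h-e)[:2];print('mallet yaw',np.degrees(np.arctan2(d[1],d[0])),'len',np.linalg.norm(d)); d/=np.linalg.norm(d);print('grip',h[:2]-.078*d)
for n,u,v,zz in(('tin',401,160,.085),('tape',472,181,.048),('bottle',142,214,.19),('yel',409,275,.074),('yelend',360,299,.05),('pink',489,256,.074)):print(n,world('top',u,v,zz))
E
```

```text
yaw,scale -0.6940328653461988 0.9980864527149782 (0.624158510990666+0.07989587090940764j)
plunger pred [0.62524867 0.16988927] meas [0.62747193 0.17045061 0.102     ]
handle pred [0.5036828  0.04135235] meas [0.50468701 0.04142888 0.0705    ]
hinge [0.70866776 0.03886921]
head [ 0.50813434 -0.32784069  0.074     ] end [ 0.35914933 -0.38855227  0.05      ] k [ 0.47957852 -0.34102874  0.05      ]
mallet yaw 22.17095900657457 len 0.16088016906227645
grip [ 0.43590151 -0.35727566]
tin [ 0.70279572 -0.23500262  0.085     ]
tape [ 0.64533081 -0.45492616  0.048     ]
bottle [0.52914361 0.48120362 0.19      ]
yel [ 0.3650993  -0.24463499  0.074     ]
yelend [ 0.29804226 -0.10541523  0.05      ]
pink [ 0.41720087 -0.47618077  0.074     ]
```

```bash
cat >> h.py <<'E'
def go(p,yaw):
    s=bot.sense(); M=R.from_euler('xyz',s['ee_rot'],degrees=True); T=R.from_euler('xyz',[180,0,yaw],degrees=True)
    print('pos',s['eef_pos'],'rot',s['ee_rot'],'t',s['t'],'F',s['force'],'w',s['width'],'gf',s['gripper_force'],'j',s['joints'].round(0))
    print('shift',(M.inv().apply(np.array(p)-s['eef_pos'])/.02).round(2),'turn',((M.inv()*T).as_rotvec(degrees=True)/8).round(2))
E
echo
```

servo_tool:
  moves:
    - {"delta_pos": [1,-0.5,0],"rot": [0,0,-0.5]}
    - {"delta_pos": [1,-0.45,0],"rot": [0,0,0]}
    - {"delta_pos": [1,-0.45,0],"rot": [0,0,0]}
    - {"delta_pos": [1,-0.45,0],"rot": [0,0,0]}
    - {"delta_pos": [1,-0.45,0],"rot": [0,0,0]}
    - {"delta_pos": [1,-0.45,0],"rot": [0,0,0]}
    - {"delta_pos": [1,-0.45,0],"rot": [0,0,0]}
    - {"delta_pos": [1,-0.45,0],"rot": [0,0,0]}
    - {"delta_pos": [1,-0.45,0],"rot": [0,0,0]}
    - {"delta_pos": [1,-0.45,0],"rot": [0,0,0]}
    - {"delta_pos": [1,-0.45,0],"rot": [0,0,0]}
    - {"delta_pos": [1,-0.45,0],"rot": [0,0,0]}
  gripper: -1

```text
t: 1.35
eef_pos: [0.3772, -0.4024, 0.2226]
ee_rot: [-180.0, -0.0, 22.2]
force: [-0.6, -0.4, 0.6]
width: 1.0
gripper_force: 0.0
```

```bash
python3 - <<'E'
from h import *
go([.4525,-.3503,.15],22)
cv2.imwrite('pics/w1.png',bot.get_image('wrist')[:,:,::-1])
E
```

```text
pos [ 0.37721749 -0.40240208  0.22257054] rot [-1.79978962e+02 -6.67196921e-03  2.22045015e+01] t 1.35 F [-0.57620507 -0.37038877  0.61319547] w 1.0001200126530416 gf 0.0 j [ 48.  17.  -8. 101.   3.  62. -28.]
shift [ 4.47 -0.99  3.63] turn [-0.   -0.    0.03]
```

View pics/w1.png

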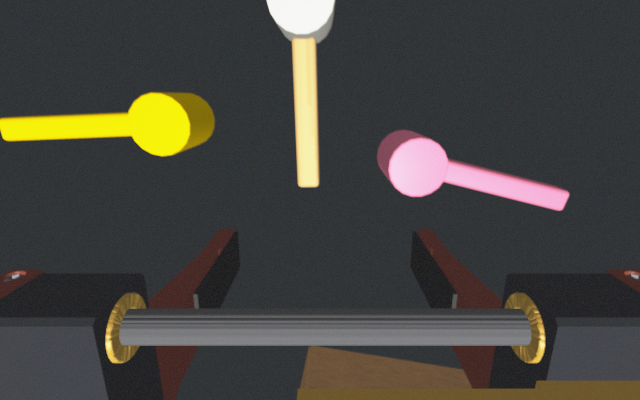

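The wrist view shows the handle from (309,186) to (304,42), with its top at z = 0.05. I'll use these points to refine the grip pose.

```bash
cat >> h.py <<'E'
def wpt(u,v,z):
    s=bot.sense(); M=R.from_euler('xyz',s['ee_rot'],degrees=True).as_matrix()
    r,c=ray('wrist',u,v); m=c['mount']; o=s['eef_pos']+M@m[:3,3]; d=M@m[:3,:3]@r
    return o+d*(z-o[2])/d[2]
E
python3 - <<'E'
from h import *
e=wpt(308.5,185,.05);k=wpt(304,42,.05);d=(k-e)[:2];d/=np.linalg.norm(d)
print(e,k,np.degrees(np.arctan2(d[1],d[0])),'head',e[:2]+.165*d,'g60',e[:2]+.105*d)
E
```

```text
[ 0.36454258 -0.38906384  0.05      ] [ 0.48556195 -0.33654576  0.05      ] 23.459119912353703 head [ 0.5159044  -0.32337822] g60 [ 0.46086374 -0.3472639 ]
```

servo_tool:
  moves:
    - {"delta_pos": [0.93,-0.2,0.6],"rot": [0,0,-0.05]}
    - {"delta_pos": [0.93,-0.2,0.6],"rot": [0,0,0]}
    - {"delta_pos": [0.93,-0.2,0.6],"rot": [0,0,0]}
    - {"delta_pos": [0.93,-0.2,0.6],"rot": [0,0,0]}
    - {"delta_pos": [0.93,-0.2,0.6],"rot": [0,0,0]}
    - {"delta_pos": [0,0,1],"rot": [0,0,0]}
    - {"delta_pos": [0,0,1],"rot": [0,0,0]}
    - {"delta_pos": [0,0,1],"rot": [0,0,0]}
    - {"delta_pos": [0,0,1],"rot": [0,0,0]}
    - {"delta_pos": [0,0,1],"rot": [0,0,0]}
    - {"delta_pos": [0,0,1],"rot": [0,0,0]}
    - {"delta_pos": [0,0,1],"rot": [0,0,0]}

```text
t: 2.6
eef_pos: [0.4547, -0.3497, 0.0219]
ee_rot: [-180.0, -0.0, 22.6]
force: [0.9, 0.5, -0.8]
width: 1.0
gripper_force: 0.0
```

servo_tool:
  moves:
    - {"delta_pos": [0,0,0.1],"rot": [0,0,0]}
    - {"delta_pos": [0,0,0],"rot": [0,0,0]}
    - {"delta_pos": [0,0,0],"rot": [0,0,0]}
    - {"delta_pos": [0,0,0],"rot": [0,0,0]}
    - {"delta_pos": [0,0,0],"rot": [0,0,0]}
    - {"delta_pos": [0,0,0],"rot": [0,0,0]}
    - {"delta_pos": [0,0,0],"rot": [0,0,0]}
    - {"delta_pos": [0,0,0],"rot": [0,0,0]}
    - {"delta_pos": [0,0,0],"rot": [0,0,0]}
    - {"delta_pos": [0,0,0],"rot": [0,0,0]}
  gripper: 1
  force: 50

```text
t: 3.6
eef_pos: [0.4546, -0.3504, 0.0207]
ee_rot: [180.0, -0.0, 22.4]
force: [-0.1, -0.2, 1.2]
width: 0.25
gripper_force: 50.0
```

servo_tool:
  moves:
    - {"delta_pos": [0,0,-0.5],"rot": [0,0,0]}
    - {"delta_pos": [0,0,-1],"rot": [0,0,0]}
    - {"delta_pos": [0,0,-1],"rot": [0,0,0]}
    - {"delta_pos": [0,0,-1],"rot": [0,0,0]}
    - {"delta_pos": [0,0,-1],"rot": [0,0,0]}
    - {"delta_pos": [0,0,-1],"rot": [0,0,0]}
    - {"delta_pos": [0,0,-1],"rot": [0,0,0]}
    - {"delta_pos": [0,0,-1],"rot": [0,0,0]}
    - {"delta_pos": [0,0,-0.5],"rot": [0,0,0]}
    - {"delta_pos": [0,0,0],"rot": [0,0,0]}

```text
t: 4.6
eef_pos: [0.455, -0.3507, 0.182]
ee_rot: [179.9, -0.1, 22.4]
force: [-0.2, -1.2, -4.8]
width: 0.246
gripper_force: 50.0
```

```bash
python3 - <<'E'
from h import *
c,s_=np.cos(np.radians(22.4)),np.sin(np.radians(22.4))
go([.6265-.06*c,.1702-.06*s_,.18],22.4)
cv2.imwrite('pics/w2.png',bot.get_image('wrist')[:,:,::-1])
E
```

```text
pos [ 0.45499723 -0.3507118   0.18196992] rot [ 1.79894465e+02 -5.85700351e-02  2.24355411e+01] t 4.6 F [-0.22127388 -1.18802024 -4.82203405] w 0.2463587014524184 gf 49.97117221355438 j [ 41.  21. -10. 101.   4.  58. -39.]
shift [ 14.87 -20.8    0.08] turn [ 0.01 -0.01  0.  ]
```

View pics/w2.png

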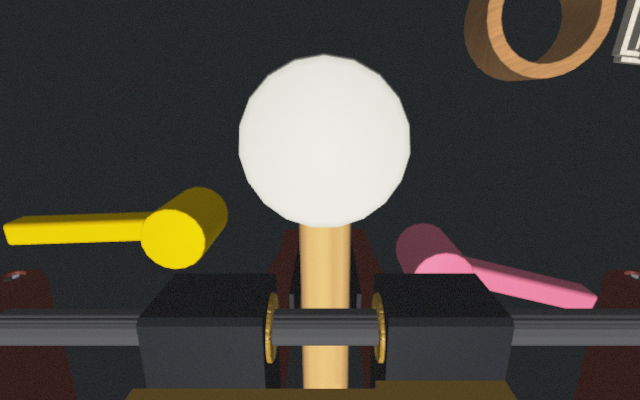

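The head's top is at (324,140) and about 171 px wide. That puts its axis about 61 mm ahead of the TCP, level and well gripped, so I'm carrying it to the plunger.

servo_tool:
  moves:
    - {"delta_pos": [0.3,-0.4,0],"rot": [0,0,0]}
    - {"delta_pos": [0.7,-1,0],"rot": [0,0,0]}
    - {"delta_pos": [0.7,-1,0],"rot": [0,0,0]}
    - {"delta_pos": [0.7,-1,0],"rot": [0,0,0]}
    - {"delta_pos": [0.7,-1,0],"rot": [0,0,0]}
    - {"delta_pos": [0.7,-1,0],"rot": [0,0,0]}
    - {"delta_pos": [0.7,-1,0],"rot": [0,0,0]}
    - {"delta_pos": [0.7,-1,0],"rot": [0,0,0]}
    - {"delta_pos": [0.7,-1,0],"rot": [0,0,0]}
    - {"delta_pos": [0.7,-1,0],"rot": [0,0,0]}
    - {"delta_pos": [0.7,-1,0],"rot": [0,0,0]}
    - {"delta_pos": [0.7,-1,0],"rot": [0,0,0]}

```text
t: 5.85
eef_pos: [0.5146, -0.0766, 0.1794]
ee_rot: [-179.9, 0.1, 22.5]
force: [1.4, 0.2, -4.7]
width: 0.248
gripper_force: 50.0
```

servo_tool:
  moves:
    - {"delta_pos": [0.7,-1,0],"rot": [0,0,0]}
    - {"delta_pos": [0.7,-1,0],"rot": [0,0,0]}
    - {"delta_pos": [0.7,-1,0],"rot": [0,0,0]}
    - {"delta_pos": [0.7,-1,0],"rot": [0,0,0]}
    - {"delta_pos": [0.7,-1,0],"rot": [0,0,0]}
    - {"delta_pos": [0.7,-1,0],"rot": [0,0,0]}
    - {"delta_pos": [0.7,-1,0],"rot": [0,0,0]}
    - {"delta_pos": [0.7,-0.8,0],"rot": [0,0,0]}
    - {"delta_pos": [0.5,-0.4,0],"rot": [0,0,0]}
    - {"delta_pos": [0.2,-0.2,0],"rot": [0,0,0]}
    - {"delta_pos": [0,0,0],"rot": [0,0,0]}
    - {"delta_pos": [0,0,0],"rot": [0,0,0]}

```text
t: 7.05
eef_pos: [0.5675, 0.1236, 0.1802]
ee_rot: [180.0, 0.1, 22.4]
force: [0.7, -1.2, -3.7]
width: 0.247
gripper_force: 50.0
```

```bash
python3 - <<'E'
from h import *
c,s_=np.cos(np.radians(22.4)),np.sin(np.radians(22.4))
go([.6265-.061*c,.1702-.061*s_,.125],22.4)
t=bot.get_image('top')[:,:,::-1]; s=bot.get_image('scene')[:,:,::-1]
f=lambda a:cv2.resize(a,None,fx=4,fy=4,interpolation=cv2.INTER_CUBIC)
cv2.imwrite('pics/s3.png',np.hstack([f(t[150:270,240:340]),f(s[120:240,300:400])]))
E
```

```text
pos [0.56749069 0.12358415 0.18022529] rot [1.79973006e+02 6.82322853e-02 2.23750939e+01] t 7.05 F [ 0.68025255 -1.19498624 -3.72538721] w 0.24681297724709933 gf 49.9709951877594 j [ -1.  23. -21.  99.   9.  59. -93.]
shift [ 0.57 -1.03  2.76] turn [ 0.    0.01 -0.  ]
```

View pics/s3.png

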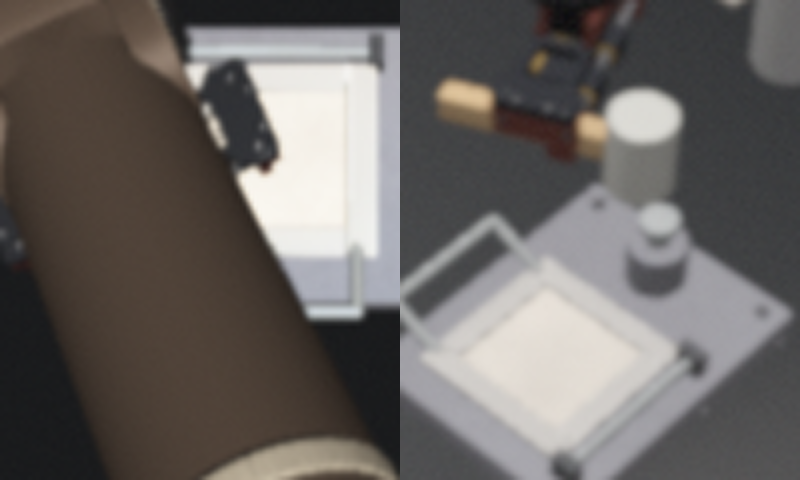

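The mallet is level, and the plunger is where I measured it. I'll align and lower.

servo_tool:
  moves:
    - {"delta_pos": [0.3,-0.53,0],"rot": [0,0,0]}
    - {"delta_pos": [0.27,-0.5,0.2],"rot": [0,0,0]}
    - {"delta_pos": [0,0,0.8],"rot": [0,0,0]}
    - {"delta_pos": [0,0,0.8],"rot": [0,0,0]}
    - {"delta_pos": [0,0,0.6],"rot": [0,0,0]}
    - {"delta_pos": [0,0,0.3],"rot": [0,0,0]}
    - {"delta_pos": [0,0,0],"rot": [0,0,0]}
    - {"delta_pos": [0,0,0],"rot": [0,0,0]}

```text
t: 7.95
eef_pos: [0.5708, 0.1485, 0.127]
ee_rot: [-180.0, -0.0, 22.4]
force: [-0.3, 0.2, -4.2]
width: 0.249
gripper_force: 50.0
```

servo_tool:
  moves:
    - {"delta_pos": [0,0,0.25],"rot": [0,0,0]}
    - {"delta_pos": [0,0,0.25],"rot": [0,0,0]}
    - {"delta_pos": [0,0,0.2],"rot": [0,0,0]}
    - {"delta_pos": [0,0,0],"rot": [0,0,0]}

```text
t: 8.35
eef_pos: [0.571, 0.1483, 0.1126]
ee_rot: [180.0, -0.1, 22.4]
force: [2.1, 0.7, -1.3]
width: 0.247
gripper_force: 50.0
```

servo_tool:
  moves:
    - {"delta_pos": [0,0,0.1],"rot": [0,0,0]}
    - {"delta_pos": [0,0,0.1],"rot": [0,0,0]}
    - {"delta_pos": [0,0,0.1],"rot": [0,0,0]}
    - {"delta_pos": [0,0,0.1],"rot": [0,0,0]}
    - {"delta_pos": [0,0,0],"rot": [0,0,0]}

```text
t: 8.85
eef_pos: [0.5697, 0.148, 0.1067]
ee_rot: [180.0, 0.0, 22.4]
force: [-10.0, -3.9, 18.9]
width: 0.246
gripper_force: 50.0
```

The force rose to about 23 N, so the plunger is on its stop. I'll raise the mallet and carry it back.

servo_tool:
  moves:
    - {"delta_pos": [0,0,-0.4],"rot": [0,0,0]}
    - {"delta_pos": [0,0,-0.7],"rot": [0,0,0]}
    - {"delta_pos": [0,0,-1],"rot": [0,0,0]}
    - {"delta_pos": [0,0,-1],"rot": [0,0,0]}
    - {"delta_pos": [0,0,-0.6],"rot": [0,0,0]}
    - {"delta_pos": [-0.4,0.5,0],"rot": [0,0,0]}
    - {"delta_pos": [-0.7,1,0],"rot": [0,0,0]}
    - {"delta_pos": [-0.7,1,0],"rot": [0,0,0]}
    - {"delta_pos": [-0.7,1,0],"rot": [0,0,0]}
    - {"delta_pos": [-0.7,1,0],"rot": [0,0,0]}
    - {"delta_pos": [-0.7,1,0],"rot": [0,0,0]}
    - {"delta_pos": [-0.7,1,0],"rot": [0,0,0]}

```text
t: 10.05
eef_pos: [0.5335, -0.0093, 0.1775]
ee_rot: [-180.0, 0.1, 22.4]
force: [0.4, 0.3, -4.8]
width: 0.248
gripper_force: 50.0
```

servo_tool:
  moves:
    - {"delta_pos": [-0.7,1,0],"rot": [0,0,0]}
    - {"delta_pos": [-0.7,1,0],"rot": [0,0,0]}
    - {"delta_pos": [-0.7,1,0],"rot": [0,0,0]}
    - {"delta_pos": [-0.7,1,0],"rot": [0,0,0]}
    - {"delta_pos": [-0.7,1,0],"rot": [0,0,0]}
    - {"delta_pos": [-0.7,1,0],"rot": [0,0,0]}
    - {"delta_pos": [-0.7,1,0],"rot": [0,0,0]}
    - {"delta_pos": [-0.7,1,0],"rot": [0,0,0]}
    - {"delta_pos": [-0.7,1,0],"rot": [0,0,0]}
    - {"delta_pos": [-0.7,1,0],"rot": [0,0,0]}
    - {"delta_pos": [-0.7,1,0],"rot": [0,0,0]}
    - {"delta_pos": [-0.5,0.7,0],"rot": [0,0,0]}

```text
t: 11.25
eef_pos: [0.4704, -0.2884, 0.1774]
ee_rot: [-179.9, 0.1, 22.3]
force: [0.5, -0.8, -4.6]
width: 0.247
gripper_force: 50.0
```

```bash
python3 - <<'E'
from h import *
go([.455,-.3504,.035],22.4)
cv2.imwrite('pics/w4.png',bot.get_image('wrist')[:,:,::-1])
E
```

```text
pos [ 0.4703841  -0.28835635  0.17741052] rot [-1.79945282e+02  1.30118361e-01  2.23055094e+01] t 11.25 F [ 0.49159706 -0.75175338 -4.55082645] w 0.2472136307642457 gf 49.99910295009613 j [ 36.  20. -12. 104.   5.  57. -46.]
shift [-1.87  2.58  7.12] turn [-0.01  0.02 -0.01]
```

View pics/w4.png

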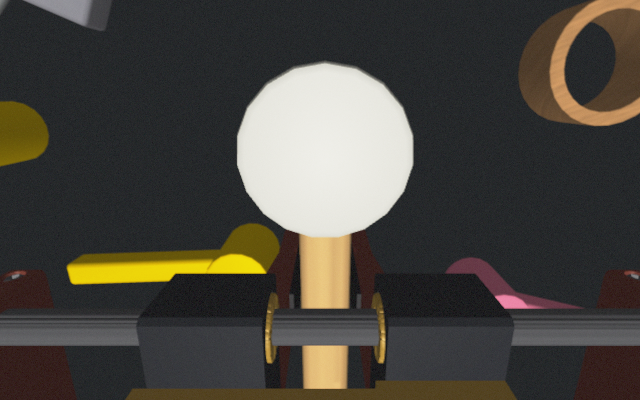

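The head's top is now at (325,149) and 176 px wide, so the head has tilted up about 3°. That's harmless for placing, so I'll put it down at the original spot.

servo_tool:
  moves:
    - {"delta_pos": [-0.6,0.86,0],"rot": [0,0,0]}
    - {"delta_pos": [-0.6,0.86,0.4],"rot": [0,0,0]}
    - {"delta_pos": [-0.6,0.86,0.8],"rot": [0,0,0]}
    - {"delta_pos": [0,0,1],"rot": [0,0,0]}
    - {"delta_pos": [0,0,1],"rot": [0,0,0]}
    - {"delta_pos": [0,0,1],"rot": [0,0,0]}
    - {"delta_pos": [0,0,1],"rot": [0,0,0]}
    - {"delta_pos": [0,0,1],"rot": [0,0,0]}
    - {"delta_pos": [0,0,0.7],"rot": [0,0,0]}
    - {"delta_pos": [0,0,0.3],"rot": [0,0,0]}
    - {"delta_pos": [0,0,0.2],"rot": [0,0,0]}
    - {"delta_pos": [0,0,0],"rot": [0,0,0]}

```text
t: 12.5
eef_pos: [0.4592, -0.3475, 0.0306]
ee_rot: [-180.0, 0.0, 22.4]
force: [-0.4, -0.0, -3.8]
width: 0.245
gripper_force: 50.0
```

servo_tool:
  moves:
    - {"delta_pos": [0,0,0.15],"rot": [0,0,0]}
    - {"delta_pos": [0,0,0.15],"rot": [0,0,0]}
    - {"delta_pos": [0,0,0.15],"rot": [0,0,0]}
    - {"delta_pos": [0,0,0.1],"rot": [0,0,0]}
    - {"delta_pos": [0,0,0],"rot": [0,0,0]}
    - {"delta_pos": [0,0,0],"rot": [0,0,0]}

```text
t: 13.1
eef_pos: [0.4592, -0.3474, 0.0196]
ee_rot: [-180.0, 0.0, 22.4]
force: [0.1, -0.2, -4.9]
width: 0.246
gripper_force: 50.0
```

servo_tool:
  moves:
    - {"delta_pos": [0,0,0.08],"rot": [0,0,0]}
    - {"delta_pos": [0,0,0.07],"rot": [0,0,0]}
    - {"delta_pos": [0,0,0],"rot": [0,0,0]}
    - {"delta_pos": [0,0,0],"rot": [0,0,0]}

```text
t: 13.5
eef_pos: [0.4594, -0.3477, 0.0179]
ee_rot: [179.9, -0.0, 22.4]
force: [-4.4, 2.1, 8.5]
width: 0.25
gripper_force: 50.0
```

Contact is confirmed at 13 N, so I'm letting go.

servo_tool:
  moves:
    - {"delta_pos": [0,0,-0.05],"rot": [0,0,0]}
    - {"delta_pos": [0,0,0],"rot": [0,0,0]}
    - {"delta_pos": [0,0,0],"rot": [0,0,0]}
    - {"delta_pos": [0,0,0],"rot": [0,0,0]}
    - {"delta_pos": [0,0,0],"rot": [0,0,0]}
    - {"delta_pos": [0,0,0],"rot": [0,0,0]}
    - {"delta_pos": [0,0,0],"rot": [0,0,0]}
    - {"delta_pos": [0,0,0],"rot": [0,0,0]}
    - {"delta_pos": [0,0,0],"rot": [0,0,0]}
  gripper: -1

```text
t: 14.4
eef_pos: [0.4592, -0.3474, 0.0176]
ee_rot: [-180.0, 0.0, 22.4]
force: [-1.1, 0.1, 0.7]
width: 0.994
gripper_force: 0.0
```

servo_tool:
  moves:
    - {"delta_pos": [0,0,-0.5],"rot": [0,0,0]}
    - {"delta_pos": [0,0,-1],"rot": [0,0,0]}
    - {"delta_pos": [0,0,-1],"rot": [0,0,0]}
    - {"delta_pos": [0,0,-1],"rot": [0,0,0]}
    - {"delta_pos": [0,0,-1],"rot": [0,0,0]}
    - {"delta_pos": [0,0,-1],"rot": [0,0,0]}
    - {"delta_pos": [0,0,-1],"rot": [0,0,0]}
    - {"delta_pos": [0,0,-1],"rot": [0,0,0]}
    - {"delta_pos": [0,0,-1],"rot": [0,0,0]}
    - {"delta_pos": [0,0,0],"rot": [0,0,0]}

```text
t: 15.4
eef_pos: [0.4606, -0.3483, 0.1912]
ee_rot: [179.7, -0.2, 22.4]
force: [-1.1, -0.1, -0.4]
width: 1.002
gripper_force: 0.0
```

```bash
python3 - <<'E'
from h import *
go([.5042,.0414,.18],89.3)
w=bot.get_image('wrist')[:,:,::-1];cv2.imwrite('pics/w5.png',cv2.resize(w,None,fx=.6,fy=.6))
E
```

```text
pos [ 0.46061336 -0.34826596  0.19118487] rot [ 1.79735119e+02 -1.71068729e-01  2.24337387e+01] t 15.4 F [-1.13572951 -0.06472548 -0.35454687] w 1.0022203104554084 gf 0.0 j [ 41.  21. -11. 100.   4.  59. -39.]
shift [  9.45 -17.18   0.51] turn [ 0.04  0.   -8.36]
```

View pics/w5.png

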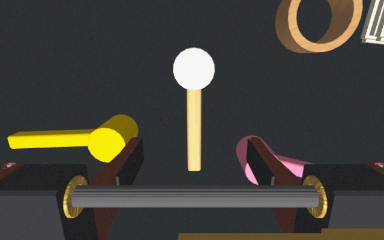

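The mallet stands at the original spot, with its head at (194,69) in this reduced picture. It's let go and clear. Next is the flap handle.

servo_tool:
  moves:
    - {"delta_pos": [0.55,-1,0],"rot": [0,0,0]}
    - {"delta_pos": [0.55,-1,0],"rot": [0,0,0]}
    - {"delta_pos": [0.55,-1,0],"rot": [0,0,0]}
    - {"delta_pos": [0.55,-1,0],"rot": [0,0,0]}
    - {"delta_pos": [0.55,-1,0],"rot": [0,0,0]}
    - {"delta_pos": [0.55,-1,0],"rot": [0,0,0]}
    - {"delta_pos": [0.55,-1,0],"rot": [0,0,0]}
    - {"delta_pos": [0.55,-1,0],"rot": [0,0,0]}
    - {"delta_pos": [0.55,-1,0],"rot": [0,0,0]}
    - {"delta_pos": [0.55,-1,0],"rot": [0,0,0]}
    - {"delta_pos": [0.55,-1,0],"rot": [0,0,0]}
    - {"delta_pos": [0.55,-1,0],"rot": [0,0,0]}
  gripper: 0.1

```text
t: 16.65
eef_pos: [0.489, -0.0742, 0.1868]
ee_rot: [-180.0, 0.1, 22.4]
force: [0.6, -0.3, -0.1]
width: 0.448
gripper_force: 0.0
```

servo_tool:
  moves:
    - {"delta_pos": [0.55,-1,0],"rot": [0,0,0]}
    - {"delta_pos": [0.55,-1,0],"rot": [0,0,0]}
    - {"delta_pos": [0.5,-1,0],"rot": [0,0,0]}
    - {"delta_pos": [0,0,0],"rot": [0,0,-0.9]}
    - {"delta_pos": [0,0,0],"rot": [0,0,-0.9]}
    - {"delta_pos": [0,0,0],"rot": [0,0,-0.9]}
    - {"delta_pos": [0,0,0],"rot": [0,0,-0.9]}
    - {"delta_pos": [0,0,0],"rot": [0,0,-0.9]}
    - {"delta_pos": [0,0,0],"rot": [0,0,-0.9]}
    - {"delta_pos": [0,0,0],"rot": [0,0,-0.9]}
    - {"delta_pos": [0,0,0],"rot": [0,0,-0.9]}
    - {"delta_pos": [0,0,0],"rot": [0,0,-0.9]}

```text
t: 17.85
eef_pos: [0.4956, -0.0076, 0.1867]
ee_rot: [-179.9, -0.0, 87.5]
force: [-0.9, -0.3, 0.3]
width: 0.45
gripper_force: 0.0
```

```bash
python3 - <<'E'
from h import *
go([.5042,.0414,.09],89.3)
cv2.imwrite('pics/w6.png',bot.get_image('wrist')[:,:,::-1])
E
```

```text
pos [ 0.49558304 -0.00755346  0.1867291 ] rot [-1.79909237e+02 -5.15497192e-03  8.75416379e+01] t 17.85 F [-0.8843841  -0.34874985  0.29200384] w 0.4501342377854667 gf 0.0 j [ 22.  16. -32. 110.  10.  57. -17.]
shift [2.46 0.33 4.84] turn [-0.01 -0.   -0.22]
```

View pics/w6.png

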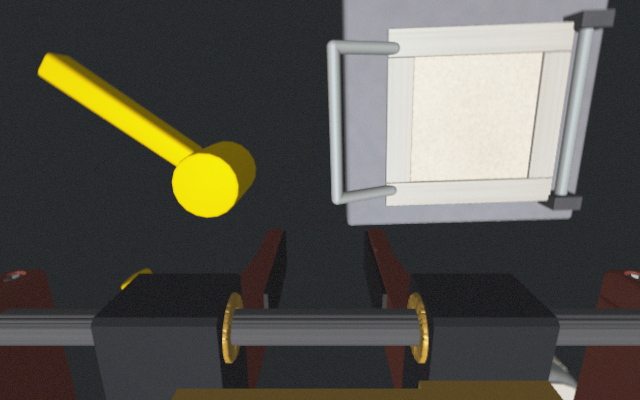

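The bar runs from (334,44) to (337,201) in the wrist view.

```bash
python3 - <<'E'
from h import *
a=wpt(334,43,.0675);b=wpt(337,202,.0675);m=(a+b)/2;d=a-b
print(a,b,m,np.linalg.norm(d),np.degrees(np.arctan2(d[1],d[0])))
go([m[0],m[1],.05],89.3)
E
```

```text
[0.50651854 0.10382751 0.0675    ] [ 0.50550795 -0.02136497  0.0675    ] [0.50601325 0.04123127 0.0675    ] 0.12519655657135803 89.53750431662316
pos [ 0.49555937 -0.00757674  0.18670747] rot [-1.79904292e+02 -1.18205992e-03  8.79611627e+01] t 17.9 F [-0.29049243 -0.19824431  0.01931432] w 0.45142626549057 gf 0.0 j [ 22.  16. -32. 110.  10.  57. -16.]
shift [2.46 0.45 6.83] turn [-0.01 -0.   -0.17]
```

servo_tool:
  moves:
    - {"delta_pos": [0.8,0.15,0],"rot": [0,0,-0.17]}
    - {"delta_pos": [0.85,0.15,0],"rot": [0,0,0]}
    - {"delta_pos": [0.8,0.13,0],"rot": [0,0,0]}
    - {"delta_pos": [0,0,0.8],"rot": [0,0,0]}
    - {"delta_pos": [0,0,1],"rot": [0,0,0]}
    - {"delta_pos": [0,0,1],"rot": [0,0,0]}
    - {"delta_pos": [0,0,1],"rot": [0,0,0]}
    - {"delta_pos": [0,0,1],"rot": [0,0,0]}
    - {"delta_pos": [0,0,1],"rot": [0,0,0]}
    - {"delta_pos": [0,0,0.6],"rot": [0,0,0]}
    - {"delta_pos": [0,0,0.3],"rot": [0,0,0]}
    - {"delta_pos": [0,0,0],"rot": [0,0,0]}

```text
t: 19.1
eef_pos: [0.5062, 0.0417, 0.0531]
ee_rot: [-179.9, -0.0, 88.6]
force: [-1.1, -0.2, -0.0]
width: 0.458
gripper_force: 0.0
```

servo_tool:
  moves:
    - {"delta_pos": [0,0,0],"rot": [0,0,0]}
    - {"delta_pos": [0,0,0],"rot": [0,0,0]}
    - {"delta_pos": [0,0,0],"rot": [0,0,0]}
    - {"delta_pos": [0,0,0],"rot": [0,0,0]}
    - {"delta_pos": [0,0,0],"rot": [0,0,0]}
    - {"delta_pos": [0,0,0],"rot": [0,0,0]}
    - {"delta_pos": [0,0,0],"rot": [0,0,0]}
    - {"delta_pos": [0,0,0],"rot": [0,0,0]}
  gripper: 1
  force: 25

```text
t: 19.9
eef_pos: [0.5061, 0.041, 0.054]
ee_rot: [-180.0, 0.0, 88.6]
force: [-3.2, -0.2, 6.0]
width: 0.104
gripper_force: 25.0
```

servo_tool:
  moves:
    - {"delta_pos": [0,0.1,-0.67],"rot": [0,0,0]}
    - {"delta_pos": [0,0.14,-0.66],"rot": [0,0,0]}
    - {"delta_pos": [0,0.18,-0.65],"rot": [0,0,0]}
    - {"delta_pos": [0,0.23,-0.64],"rot": [0,0,0]}
    - {"delta_pos": [0,0.27,-0.62],"rot": [0,0,0]}
    - {"delta_pos": [0,0.31,-0.6],"rot": [0,0,0]}
    - {"delta_pos": [0,0,0],"rot": [0,0,0]}

```text
t: 20.6
eef_pos: [0.5305, 0.0407, 0.1325]
ee_rot: [-179.9, 0.0, 88.6]
force: [-6.1, 0.2, 0.5]
width: 0.105
gripper_force: 25.0
```

servo_tool:
  moves:
    - {"delta_pos": [0,0.34,-0.58],"rot": [0,0,0]}
    - {"delta_pos": [0,0.38,-0.56],"rot": [0,0,0]}
    - {"delta_pos": [0,0.42,-0.53],"rot": [0,0,0]}
    - {"delta_pos": [0,0.45,-0.5],"rot": [0,0,0]}
    - {"delta_pos": [0,0.48,-0.47],"rot": [0,0,0]}
    - {"delta_pos": [0,0.51,-0.44],"rot": [0,0,0]}
    - {"delta_pos": [0,0,0],"rot": [0,0,0]}
    - {"delta_pos": [0,0,0],"rot": [0,0,0]}
    - {"delta_pos": [0,0,0],"rot": [0,0,0]}
    - {"delta_pos": [0,0,0],"rot": [0,0,0]}
    - {"delta_pos": [0,0,0],"rot": [0,0,0]}

```text
t: 21.7
eef_pos: [0.5813, 0.04, 0.1946]
ee_rot: [-179.9, 0.0, 88.6]
force: [-12.8, 0.5, 14.2]
width: 0.108
gripper_force: 25.0
```

```bash
python3 - <<'E'
from h import *
go([.5825,.041,.192],88.6)
s=bot.get_image('scene')[:,:,::-1]; w=bot.get_image('wrist')[:,:,::-1]
cv2.imwrite('pics/s7.png',np.vstack([cv2.resize(s[100:280,160:440],(560,360),interpolation=cv2.INTER_CUBIC),cv2.resize(w,(560,240))[:,:]])[:600])
E
```

```text
pos [0.58127083 0.03997331 0.19462634] rot [-1.79873808e+02  1.83187610e-02  8.86422538e+01] t 21.7 F [-12.84231261   0.46034372  14.23084582] w 0.10798544423181285 gf 25.036091208457947 j [ 15.  24. -32.  98.  14.  62. -22.]
shift [0.05 0.06 0.13] turn [-0.02  0.    0.01]
```

View pics/s7.png

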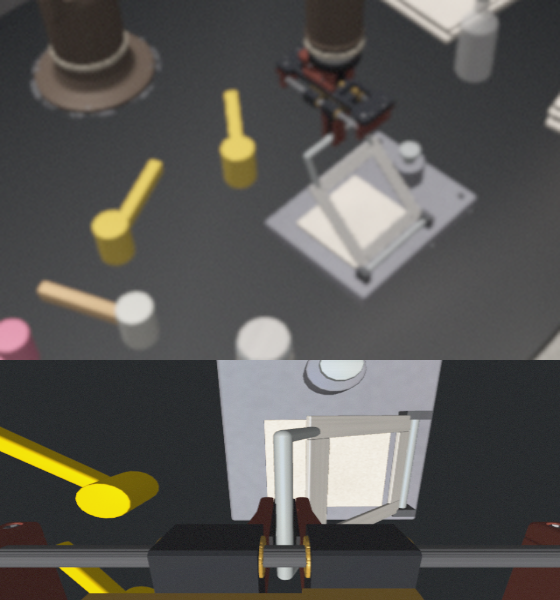

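The flap is held at about 45–46° by geometry. The mallet stands clear and the bystanders look untouched. I'll relieve the small radial push before handing in.

servo_tool:
  moves:
    - {"delta_pos": [0,-0.03,-0.04],"rot": [0,0,0]}
    - {"delta_pos": [0,-0.03,-0.04],"rot": [0,0,0]}
    - {"delta_pos": [0,0,0],"rot": [0,0,0]}
    - {"delta_pos": [0,0,0],"rot": [0,0,0]}
    - {"delta_pos": [0,0,0],"rot": [0,0,0]}
    - {"delta_pos": [0,0,0],"rot": [0,0,0]}
    - {"delta_pos": [0,0,0],"rot": [0,0,0]}
    - {"delta_pos": [0,0,0],"rot": [0,0,0]}

```text
t: 22.6
eef_pos: [0.5811, 0.0399, 0.1946]
ee_rot: [-180.0, -0.0, 88.6]
force: [-6.5, 2.1, 5.1]
width: 0.107
gripper_force: 25.0
```

```bash
python3 -c "
from plant import bot
print(bot.job_done())"
```

```text
the job is handed in; nothing more can be done
None
```

I handed the job in at about 23 s, with no verdict returned: the mallet knocked the plunger to its stop and is back on the bench, let go and clear of the press, and the fingers are holding the flap at about 45° (worked out from the gripper position).

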